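# Park the V-block on its presence switch

### The arm

A 6-joint arm with a two-finger parallel gripper is mounted at the origin on a cart in front of the work surface, level with it; the furniture and walls round the work are solid. World frame = base frame: x ahead of the robot, y to its left, z up, the work surface at z = 0. Lengths are in m, angles in rad, forces in N, time in s.
With the tool pointing down it reaches from about 0.375 to 0.975 m from the base axis. Payload 3.8 kg.
Tool frame: the origin (TCP) lies at the very end of the fingers, on their centre line; the grasp point (between the pads) lies 19 mm behind it; z points along the fingers, y is the line along which they close (so a half turn about z gives the same grasp; the last joint's range is limited). The gripper opens to 85 mm and grips with 20 to 120 N. Pads are 22 mm wide; open, the fingers measure 114 mm over their backs; the gripper's body (76 mm by 85 mm) begins 54 mm behind the grasp point. The pads swing forward as they close: fully open they stand 13 mm farther back than shut.
Start: joints at [1.244, 0.264, 1.604, -0, 1.274, -0.037], TCP at [0.193, 0.647, 0.231] pointing down, gripper open.
Joint ranges: [-2.63, 2.63], [-0.94, 2.18], [0.31, 2.57], [-1.31, 4.45], [0, 2.66], [-2.55, 2.55]. Speed limits (rad/s): [2.57, 2.57, 3.14, 3.14, 3.14, 3.14].

### API

Orientations are given as a unit quaternion [x, y, z, w].
In Python, from bench import * gives the robot as it stands.
- The arm moves only by the shell command python3 -m handwheel 'ROWS' [FORCE]. ROWS is a JSON object of lists of equal length, an entry for each row: "fingers": the closure, from 0 (fully open) to 1 (shut); "delta_pos": the shift along the tool's x, y, z in cm, a list of three; "twist": the turn about the tool's z in degrees. A call has 1 to 12 rows; each row is the pose to reach, as a shift and turn from the pose commanded when the call began, along the tool's axes at that moment; what a row does not reach only later rows make up. A row lasts 1/10 s, in which the tool goes at most 50 mm and 8.59 degrees, less where a joint would pass 70% of its speed; a pose out of reach is approached as far as the arm can. A call with a gripper value outside its range is refused whole. The fingers move at their own pace and stop on an object; FORCE is the grip in N (left out, the last holds). Time passes only in rows, so rows that repeat a pose let the fingers close. It gives the time, the measured TCP pose, the force, the opening and the grip force at its end, in the units of the state.
- state(): the state, without advancing time (a new reading comes with each control period).
- capture(name): name is "side" or "top"; returns a dict with "pixels" (480x640x3 uint8, red, green, blue), "camera_matrix" (3x3 intrinsics, pixels), "position" and "orientation" of the camera in the world. Camera axes: x right, y up, looking along -z (the intrinsics and any distortion apply to the point x, -y, -z); pixel columns grow to the right and rows downward; lengths in m; the calibration is good to about 2 mm. A picture is of the moment at which its call begins. There is no depth.
- sign_off(): hands the job in; it is judged then, once.
Trained networks look in a picture, given as the dict that the camera call returned (one of the last four; its "shot" number tells which), for a name from the list of things; names that differ only in an ending like _2 or _b are one class to them, and where a whole thing is asked for, a point or a joint stands for the part that bears it (a point fixed in the world has none). Each returns a list of dicts, best first, with "p" (0 to 1); they miss things now and then, are a little off and sometimes report something else, mostly with a low value. They report only what shows in the picture. A call takes as long as a camera call. They do not tell look-alikes from the thing itself.
- trace(picture, label): "pixels" (480x640 bool, what is visible of it) and "bbox" ([left, top, right, bottom] in pixels, round what is visible of it).
- spot_point(picture, label): "uv" ([column, row] in pixels: a listed point, or the origin of a listed thing).
The state is a dict: "clock": time; "joint_pos": joint angles; "qvel": joint speeds; "joint_torque": joint torques, N m; "tool_pos": TCP position; "eef_rot": TCP orientation; "wrist_force": force on the tool from outside, world axes, zero at the start; "wrist_torque": the same for the moment, N m; "grip_width": finger opening in m; "grip_force": force on a finger pad.
Only numpy, scipy, OpenCV 4.12 (cv2) and the standard library are available. Lean on these libraries where they do the work, as an engineer would, in place of code of your own. Each camera call takes 0.05 s, during which the arm holds its last target. There are 200 camera calls.

### The job

Pick out the V-block and park it upright in the blue-edged nest of the aluminium fixture, square to the nest and flat on the seat, so that its edge holds the orange-tipped switch lever fully down by itself. Lower it onto the seat before letting go, do not drop it in, and leave the plain block where it stands.

Things in the scene. Friction and masses are not known exactly. Their poses are not given: they have to be found in the camera images.
- v_block: The V-block: grey ground-steel block with a V groove across its top and slots in its flanks, 44 x 42 x 54 mm (x, y, z), about 0.5 to 0.95 kg, loose, standing upright on the worktop. Origin: centre of its underside; z up. Grip it across its flat flanks (42 mm apart, along its y), about 38 mm above its underside. A plain tall block and a low flat block of similar colour stand nearby.
- nest: Fixture, fixed to the worktop: aluminium plate 134 x 92 mm. Origin: at worktop height, under the centre of the square nest where the block shall stand; z up, x from the nest's middle towards the switch. The seat is the plate's top, 12 mm above the origin. Blue guide strips, 5 mm high above the seat, stand on the -x, +y and -y sides, their inner faces 32 mm from the centre. A black switch body, 30 x 36 mm, stands at x = 38 to 68 mm, its top 14 mm above the seat.
- switch_lever (a joint): Hinged limit-switch lever of the fixture, a steel strip with an orange roller at its tip (rad). 0 = free, its roller about 12 mm above the seat; 0.35 = fully pressed down, level with the seat (it sinks into a slot). Hinge at x = 44 mm of the nest; the lever points to the nest's -x, the roller lies at about x = 8 mm, y = 0. A light spring (about 0.5 N at the roller) lifts it again when nothing lies on it; the block's weight alone keeps it down.
- plain_block: Plain tall grey steel block without a groove, 37 x 40 x 44 mm, loose; to be left alone. Origin: centre of its underside.
Not all that is in view belongs to the job. What is shaped like the v_block but red is not meant.

How it is judged:
By the outcome, as a careful person would: the job done as asked, in the order asked, and still so for the second after the job is handed in, with the robot touching nothing.
It also fails if it takes over 34 s, if anything falls off the work surface, if the arm or the gripper's body presses on something with over 40 N, if the wrist force passes 120 N, or if a joint passes its speed limit or range.

## Working session

There is one attempt and no reset: what is moved stays moved. The work goes in short steps, Python scripts to look and compute and a shell command to move; the robot and the scene stay as the last step left them, time stands still between calls to the robot, and variables do not carry over. Pictures are saved under pics/ and viewed, at most 10 in all, crops included, and the job is handed in when it is done.

```bash
mkdir -p pics
cat > h.py <<'E'
from bench import *
import numpy as np, cv2
from scipy.spatial.transform import Rotation as R
def proj(c,P):
    P=np.atleast_2d(P); q=R.from_quat(c["orientation"]).inv().apply(P-np.array(c["position"]))
    q=q*[1,-1,-1]; p=q@np.array(c["camera_matrix"]).T; return p[:,:2]/p[:,2:]
def ray(c,uv,z):
    K=np.array(c["camera_matrix"]); d=np.linalg.inv(K)@[uv[0],uv[1],1.]; d=R.from_quat(c["orientation"]).apply(d*[1,-1,-1])
    o=np.array(c["position"]); return o+d*(z-o[2])/d[2]
def save(c,n): cv2.imwrite("pics/"+n,c["pixels"][:,:,::-1])
E
python3 - <<'E'
from h import *
s=state(); print(s["tool_pos"],s["eef_rot"],s["clock"],s["grip_width"])
for n in("top","side"):
    c=capture(n); save(c,n+"0.png"); print(n,{k:np.round(v,3).tolist() for k,v in c.items() if k not in("pixels",)})
    for l in("v_block","nest","switch_lever","plain_block"):
        for d in spot_point(c,l): print(l,np.round(d["uv"]),round(d["p"],2),np.round(ray(c,d["uv"],0),3))
        for d in trace(c,l): print("  tr",l,d["bbox"],round(d["p"],2))
E
```

```text
[0.19264056 0.64615349 0.22994434] [ 1.44399009e-01  9.89518893e-01 -1.11392807e-03 -2.13498558e-04] 0.0 0.08523078137398371
top {'camera_matrix': [[495.183, 0.0, 315.302], [0.0, 495.183, 236.803], [0.0, 0.0, 1.0]], 'position': [0.432, -0.087, 1.049], 'orientation': [-0.023, 0.023, 0.707, -0.706], 'shot': 1}
v_block [386. 214.] 0.91 [ 0.55  -0.238  0.   ]
v_block [434. 214.] 0.66 [ 0.55  -0.341  0.   ]
  tr v_block [419.9, 194.4, 455.9, 225.4] 0.89
  tr v_block [374.0, 199.3, 404.0, 225.6] 0.6
  tr nest [160.4, 201.8, 222.2, 273.2] 0.84Traceback (most recent call last):
  File "<stdin>", line 6, in <module>
ValueError: it knows: nest, plain_block, v_block
```

Run:
```python
from h import *
for n in("top","side"):
    c=capture(n); save(c,n+"1.png"); print(n,{k:np.round(v,3).tolist() for k,v in c.items() if k not in("pixels",)})
    for l in("v_block","nest","plain_block"):
        for d in spot_point(c,l): print(l,np.round(d["uv"]),round(d["p"],2),np.round(ray(c,d["uv"],0),3))
        for d in trace(c,l): print("  tr",l,d["bbox"],round(d["p"],2))
```

```text
top {'camera_matrix': [[495.183, 0.0, 315.302], [0.0, 495.183, 236.803], [0.0, 0.0, 1.0]], 'position': [0.432, -0.087, 1.049], 'orientation': [-0.023, 0.023, 0.707, -0.706], 'shot': 2}
v_block [434. 212.] 0.73 [ 0.553 -0.34   0.   ]
v_block [386. 212.] 0.59 [ 0.554 -0.238  0.   ]
  tr v_block [421.4, 198.4, 456.2, 225.6] 0.96
  tr v_block [375.6, 197.2, 402.9, 225.6] 0.9
nest [192. 244.] 0.86 [0.487 0.175 0.   ]
  tr nest [162.0, 198.3, 220.4, 274.9] 0.89
  tr plain_block [291.6, 228.5, 317.3, 253.5] 0.78
side {'camera_matrix': [[487.132, 0.0, 321.214], [0.0, 487.132, 240.31], [0.0, 0.0, 1.0]], 'position': [0.11, 0.526, 0.55], 'orientation': [-0.134, 0.443, 0.851, -0.248], 'shot': 3}
v_block [361. 193.] 0.78 [ 0.566 -0.343  0.   ]
v_block [340. 216.] 0.77 [ 0.554 -0.232  0.   ]
  tr v_block [328.3, 187.9, 357.7, 218.6] 0.94
nest [239. 350.] 0.61 [0.49  0.172 0.   ]
  tr nest [184.9, 307.0, 280.5, 392.3] 0.64
plain_block [321. 267.] 0.82 [ 0.494 -0.064  0.   ]
  tr plain_block [307.2, 239.8, 341.9, 276.9] 0.62
```

View pics/top0.png

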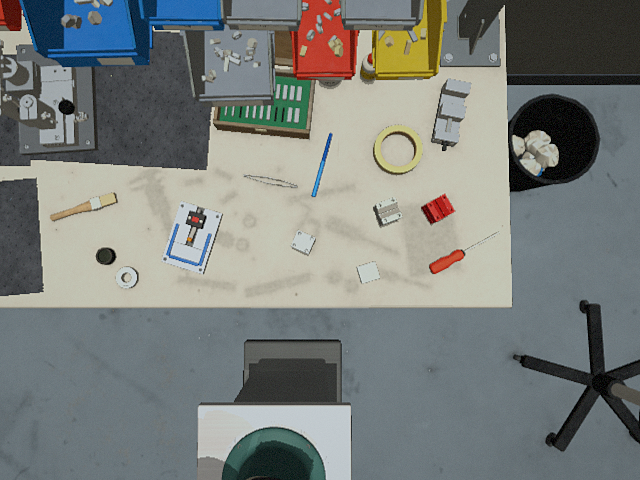

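View pics/side1.png

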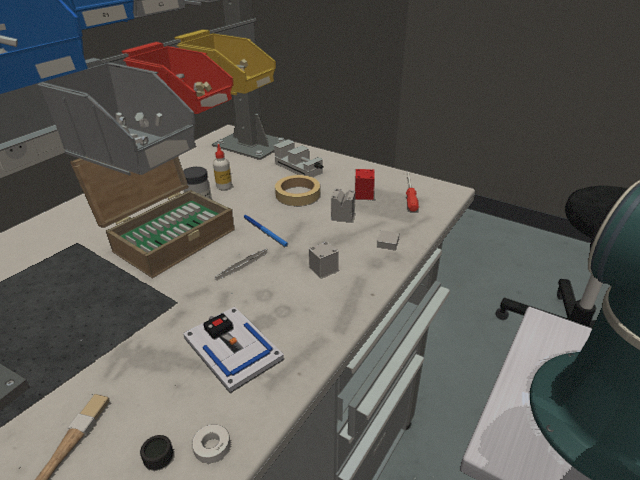

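Candidates in the top view: grey grooved block (387,212), the red look-alike (437,208), plain block (303,243) and low flat block (369,272). I choose (387,212), and the nest is at (192,240) with its switch toward image-up. Next, close crops.

Run:
```python
from h import *
import scipy.optimize as so
t=cv2.imread("pics/top0.png"); s=cv2.imread("pics/side1.png")
z=lambda im,x,y,w,h,f:cv2.resize(im[y:y+h,x:x+w],(w*f,h*f),interpolation=cv2.INTER_CUBIC)
a=z(t,365,192,50,40,8); b=z(t,155,192,75,90,6) ; d=z(s,315,175,50,60,8)[:,:400]
can=np.zeros((600,800,3),np.uint8)
can[:320,:400]=a; can[:540,400:][:, :400]=z(t,158,196,66,90,6)[:540,:396].shape and cv2.copyMakeBorder(z(t,158,196,66,90,6),0,0,0,4,cv2.BORDER_CONSTANT)
can[320:600,:400]=z(s,315,180,50,35,8)
cv2.imwrite("pics/crop.png",can)
# fits of silhouettes
C={}
for n in("top","side"):
    c=capture(n); m=[d for d in trace(c,"v_block")]; mn=trace(c,"nest"); C[n]=(c,m,mn)
box=lambda p,X,Y,Z:np.array([[x,y,zz] for x in X for y in Y for zz in Z])@R.from_euler("z",p[2]).as_matrix().T+[p[0],p[1],0]
def sil(c,P,f=4):
    h=cv2.convexHull(((proj(c,P)+.5)*f*16).astype(np.float32)).astype(np.int32)
    m=np.zeros((480*f,640*f),np.uint8); cv2.fillPoly(m,[h],1,shift=4); return cv2.resize(m*1.,(640,480),interpolation=cv2.INTER_AREA)
def fit(p0,X,Y,Z,obs,nm):
    best=None
    for y0 in p0[2]:
        cost=lambda p:sum(np.abs(sil(c,box(p,X,Y,Z))-m).sum()/m.sum() for c,m in obs)
        r=so.minimize(cost,[p0[0],p0[1],y0],method="Nelder-Mead",options=dict(initial_simplex=np.array([[p0[0]+a,p0[1]+b,y0+g] for a,b,g in((0,0,0),(.006,0,0),(0,.006,0),(0,0,.25))]),xatol=1e-4,fatol=1e-4))
        print(nm,np.round(r.x,4),round(np.degrees(r.x[2]),1),round(r.fun,3))
V={"top":(387,212),"side":(343,205)}
ob=[]
for n in C:
    c,m,mn=C[n]
    for d in m:
        if d["pixels"][V[n][1],V[n][0]]: ob.append((c,d["pixels"]*1.)); break
print(len(ob))
hx=[-.022,.022];hy=[-.021,.021]
for o,nm in((ob,"both"),(ob[:1],"top"),(ob[1:],"side")):
    if o: fit((.553,-.237,(-.3,.3)),hx,hy,[0,.054],o,"vb "+nm)
# nest: blue pixels
for n in C:
    c,m,mn=C[n]
    g=cv2.cvtColor(c["pixels"],cv2.COLOR_RGB2HSV)
    x0,y0,x1,y1=(160,196,224,278) if n=="top" else (180,300,290,395)
    k=np.zeros((480,640),bool); k[y0:y1,x0:x1]=1
    bl=k&(g[...,0]>100)&(g[...,0]<130)&(g[...,1]>110)
    v,u=np.nonzero(bl); W=np.array([ray(c,(a,b),.017)[:2] for a,b in zip(u,v)])
    hull=cv2.minAreaRect((W*1000).astype(np.float32)); print(n,"blue",hull,len(u))
    if mn: fit((.50,.172,(-.2,)),[-.067,.067],[-.046,.046],[0,.012],[(c,mn[0]["pixels"]*1.)],"plate "+n)
    og=k&(g[...,0]>5)&(g[...,0]<20)&(g[...,1]>140)
    v,u=np.nonzero(og); print("orange",len(u),len(u) and ray(c,(u.mean(),v.mean()),.024))
```

```text
2
vb both [ 0.5517 -0.2366  0.3758] 21.5 0.129
vb both [ 0.5516 -0.2362  0.3819] 21.9 0.127
vb top [ 0.5523 -0.2365  0.3811] 21.8 0.059
vb top [ 0.5523 -0.2363  0.3756] 21.5 0.058
vb side [ 0.5515 -0.2361  0.3734] 21.4 0.065
vb side [ 0.5515 -0.2364  0.3793] 21.7 0.062
top blue ((483.1307678222656, 178.29043579101562), (76.67180633544922, 70.71794128417969), 72.973876953125) 254
plate top [ 0.5013  0.1727 -0.2921] -16.7 0.041
orange 14 [0.49492923 0.17457954 0.024     ]
side blue ((493.7423400878906, 176.5968017578125), (76.91788482666016, 98.54301452636719), 72.50337982177734) 511
plate side [ 0.5     0.1739 -0.3015] -17.3 0.022
orange 33 [0.49307504 0.1781268  0.024     ]
```

View pics/crop.png

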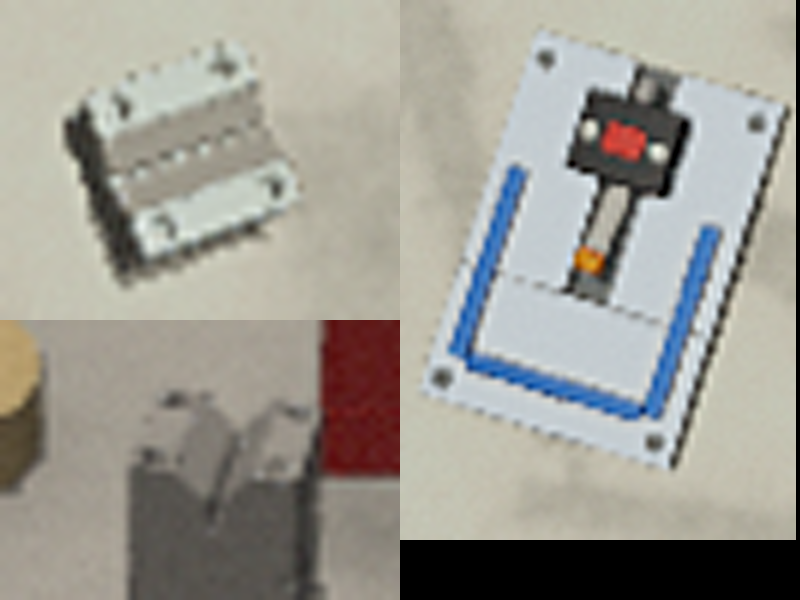

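The crop confirms the choice. It shows a grey block with a groove, its groove ends facing roughly ±y; the side view shows the V end-on. The nest is a blue U open toward the switch, with the orange roller at crop (590,262). Next I refine the nest with a fit of the blue strips, then work out the shifts.

```bash
cat >> h.py <<'E'
def go(pos,yang):
    s=state(); r=R.from_quat(s["eef_rot"]); y=r.apply([0,1,0]); a=np.degrees(np.arctan2(y[1],y[0]))
    d=r.inv().apply(np.array(pos)-s["tool_pos"])*100; tw=-((yang-a+90)%180-90)
    print("delta cm",np.round(d,2),"twist",round(tw,1),"yang",round(a,1))
E
python3 - <<'E'
from h import *
import scipy.optimize as so
def bx(X,Y,Z): return np.array([[x,y,z] for x in X for y in Y for z in Z])
def sil(c,p,f=4):
    x,y,a,t,L=p; m=np.zeros((480*f,640*f),np.uint8); Z=[.012,.017]
    for X,Y in(([-.032-t,-.032],[-.032,.032]),([-.032,L],[.032,.032+t]),([-.032,L],[-.032-t,-.032])):
        P=bx(X,Y,Z)@R.from_euler("z",a).as_matrix().T+[x,y,0]
        cv2.fillPoly(m,[cv2.convexHull(((proj(c,P)+.5)*f).astype(np.float32)).astype(np.int32)],1)
    return cv2.resize(m*1.,(640,480),interpolation=cv2.INTER_AREA)
obs={}
for n in("top","side"):
    c=capture(n); g=cv2.cvtColor(c["pixels"],cv2.COLOR_RGB2HSV)
    x0,y0,x1,y1=(160,196,224,278) if n=="top" else (180,318,290,395)
    k=np.zeros((480,640),bool); k[y0:y1,x0:x1]=1
    obs[n]=(c,(k&(g[...,0]>100)&(g[...,0]<130)&(g[...,1]>90))*1.)
for ks in(["top"],["side"],["top","side"]):
    p0=np.array([.485,.178,-.295,.006,.03]); S=np.vstack([p0]+[p0+np.eye(5)[i]*[.006,.006,.08,.002,.01][i] for i in range(5)])
    r=so.minimize(lambda p:sum(np.abs(sil(obs[n][0],p)-obs[n][1]).sum()/obs[n][1].sum() for n in ks),p0,method="Nelder-Mead",options=dict(initial_simplex=S,maxiter=600))
    print(ks,np.round(r.x,4),round(np.degrees(r.x[2]),1),round(r.fun,3))
go([.552,-.2363,.15],21.6)
E
```

```text
['top'] [ 0.485   0.1781 -0.2961  0.0058  0.0334] -17.0 0.276
['side'] [ 0.486   0.1781 -0.2956  0.0058  0.0328] -16.9 0.258
['top', 'side'] [ 0.4853  0.1781 -0.2975  0.0056  0.0335] -17.0 0.531
delta cm [-59.65 -74.37   8.13] twist 51.8 yang 73.4
```

```bash
python3 -m handwheel '{"fingers":[0,0,0,0,0,0,0,0,0,0,0,0],"delta_pos":[[-31,-38.6,0],[-31,-38.6,0],[-31,-38.6,0],[-31,-38.6,0],[-31,-38.6,0],[-31,-38.6,0],[-31,-38.6,0],[-31,-38.6,0],[-31,-38.6,0],[-31,-38.6,0],[-31,-38.6,0],[-31,-38.6,0]],"twist":[5,10,15,20,25,30,35,40,45,48,50,50]}'
python3 -c '
from h import *
go([.552,-.2363,.15],21.6)'
```

```text
clock: 2.55
tool_pos: [0.3802, 0.187, 0.2316]
eef_rot: [0.551, 0.835, 0.0, 0.0]
wrist_force: [-0.1, 0.4, 0.6]
grip_width: 0.0855
grip_force: 0.0
delta cm [-45.67  -0.87   8.15] twist 1.6 yang 23.2
```

```bash
python3 -m handwheel '{"fingers":[0,0,0,0,0,0,0,0,0,0,0,0],"delta_pos":[[-45.7,-0.9,8],[-45.7,-0.9,8],[-45.7,-0.9,8],[-45.7,-0.9,8],[-45.7,-0.9,8],[-45.7,-0.9,8],[-45.7,-0.9,8],[-45.7,-0.9,8],[-45.7,-0.9,8],[-45.7,-0.9,8],[-45.7,-0.9,8],[-45.7,-0.9,8]],"twist":[1.6,1.6,1.6,1.6,1.6,1.6,1.6,1.6,1.6,1.6,1.6,1.6]}'
python3 - <<'E'
from h import *
go([.552,-.2363,.0165],21.6)
c=capture("top"); s=capture("side")
z=lambda im,x,y,w,h,f:cv2.resize(im[y:y+h,x:x+w],(w*f,h*f),interpolation=cv2.INTER_CUBIC)
cv2.imwrite("pics/pre.png",np.hstack([z(c["pixels"],340,160,100,100,4),z(s["pixels"],290,130,100,100,4)])[:,:,::-1])
E
```

```text
clock: 3.75
tool_pos: [0.5527, -0.233, 0.1509]
eef_rot: [0.56, 0.828, 0.0, -0.001]
wrist_force: [1.0, -0.7, 0.2]
grip_width: 0.0855
grip_force: 0.0
delta cm [-0.3  -0.18 13.44] twist 0.3 yang 21.9
```

View pics/pre.png

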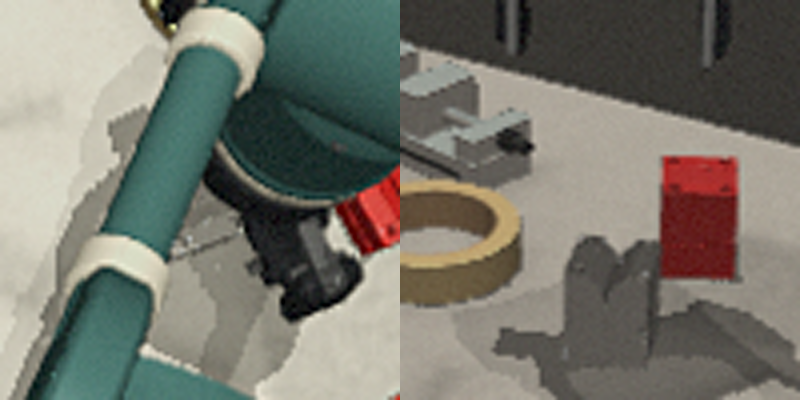

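The side crop shows the V-block clear, with no fingers touching. The gripper is above the frame, and the tape and red block are clear of the finger path. Descending in two stages.

```bash
python3 -m handwheel '{"fingers":[0,0,0,0,0,0,0,0],"delta_pos":[[-0.3,-0.2,0],[-0.3,-0.2,3],[-0.3,-0.2,6],[-0.3,-0.2,8],[-0.3,-0.2,8.5],[-0.3,-0.2,8.5],[-0.3,-0.2,8.5],[-0.3,-0.2,8.5]],"twist":[0.3,0.3,0.3,0.3,0.3,0.3,0.3,0.3]}'
python3 - <<'E'
from h import *
go([.552,-.2363,.0165],21.6)
s=capture("side")
z=lambda im,x,y,w,h,f:cv2.resize(im[y:y+h,x:x+w],(w*f,h*f),interpolation=cv2.INTER_CUBIC)
cv2.imwrite("pics/pre2.png",z(s["pixels"],280,120,120,110,5)[:,:,::-1])
E
```

```text
clock: 4.65
tool_pos: [0.5534, -0.2387, 0.0682]
eef_rot: [0.563, 0.827, 0.0, 0.002]
wrist_force: [-1.6, -0.4, -0.5]
grip_width: 0.085
grip_force: 0.0
delta cm [ 0.29 -0.06  5.17] twist -0.1 yang 21.5
```

View pics/pre2.png

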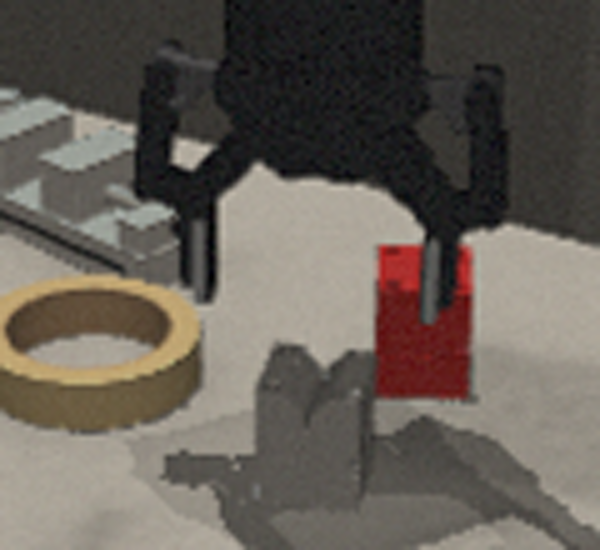

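```bash
python3 -m handwheel '{"fingers":[0,0,0,0,0,1,1,1,1,1,1,1],"delta_pos":[[0.2,0,2.5],[0.2,0,4.5],[0.2,0,5.1],[0.2,0,5.1],[0.2,0,5.1],[0.2,0,5.1],[0.2,0,5.1],[0.2,0,5.1],[0.2,0,5.1],[0.2,0,5.1],[0.2,0,5.1],[0.2,0,5.1]],"twist":[0,0,0,0,0,0,0,0,0,0,0,0]}' 70
```

```text
clock: 5.9
tool_pos: [0.552, -0.2368, 0.0164]
eef_rot: [0.563, 0.827, -0.0, 0.001]
wrist_force: [-2.1, -0.7, 5.3]
grip_width: 0.0432
grip_force: 73.4
```

```bash
python3 -m handwheel '{"fingers":[1,1,1,1,1,1,1,1],"delta_pos":[[0,0,-0.5],[0,0,-2],[0,0,-5],[0,0,-9],[0,0,-12],[0,0,-13],[0,0,-13],[0,0,-13]],"twist":[0,0,0,0,0,0,0,0]}'
python3 -c '
from h import *
go([.4853,.178,.15],73)'
```

```text
clock: 6.7
tool_pos: [0.5499, -0.2355, 0.1433]
eef_rot: [0.563, 0.827, -0.0, -0.002]
wrist_force: [-0.0, 0.1, -8.1]
grip_width: 0.0431
grip_force: 73.1
delta cm [40.85  9.14 -0.59] twist -51.5 yang 21.5
```

```bash
python3 -m handwheel '{"fingers":[1,1,1,1,1,1,1,1,1,1,1,1],"delta_pos":[[1,0.2,0],[4,0.9,0],[8,1.8,0],[12.5,2.8,0],[17,3.8,0],[21.5,4.8,0],[26,5.8,0],[30.5,6.8,0],[35,7.8,0],[38.5,8.6,0],[40.3,9,0],[40.9,9.1,0]],"twist":[-3,-8,-13,-18,-23,-28,-33,-38,-43,-47,-50,-51.5]}'
python3 -m handwheel '{"fingers":[1,1,1,1],"delta_pos":[[0,0,0],[0,0,1],[0,0,2],[0,0,2]],"twist":[0,0,0,0]}'
python3 - <<'E'
from h import *
go([.4853,.178,.0285],73)
s=capture("side"); t=capture("top")
z=lambda im,x,y,w,h,f:cv2.resize(im[y:y+h,x:x+w],(w*f,h*f),interpolation=cv2.INTER_CUBIC)
cv2.imwrite("pics/pl.png",np.hstack([z(s["pixels"],155,230,150,170,4),z(t["pixels"],150,180,50,170,4)])[:600,:,::-1])
E
```

```text
clock: 7.9
tool_pos: [0.4835, 0.1791, 0.1423]
eef_rot: [0.146, 0.989, -0.001, -0.003]
wrist_force: [-0.5, -0.9, -9.2]
grip_width: 0.0433
grip_force: 73.2
clock: 8.3
tool_pos: [0.4842, 0.1759, 0.1224]
eef_rot: [0.149, 0.989, -0.001, -0.002]
wrist_force: [-1.5, -0.5, -7.8]
grip_width: 0.0432
grip_force: 72.9
delta cm [-0.08  0.27  9.39] twist -0.1 yang 72.9
```

View pics/pl.png

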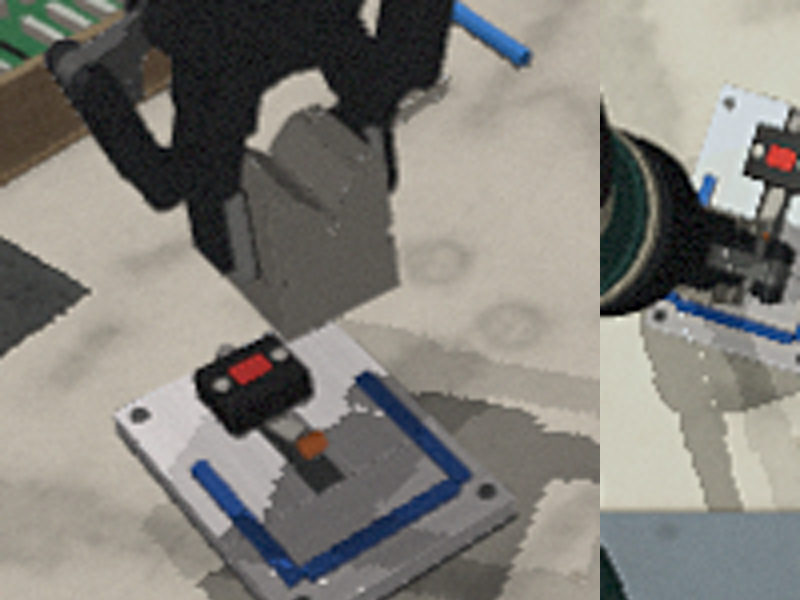

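The side crop shows the block held above the nest, bottom corner at crop (285,340) and right corner (400,285). I check its tilt against the prediction.

Run:
```python
from h import *
s=capture("side"); st=state(); p=st["tool_pos"]; print(p,st["wrist_torque"])
a=np.radians(-17.)
for z in(.106,.16):
  for x in(-.022,.022):
    for y in(-.021,.021):
      P=R.from_euler("z",a).apply([x,y,0])+[p[0],p[1],z]; u=proj(s,P)[0]
      print(z,x,y,np.round(u,1),"crop",np.round((u-[155,230])*4))
```

```text
[0.48617625 0.1768912  0.12488584] [ 0.00158539 -0.02619773 -0.02853494]
0.106 -0.022 -0.021 [252.  301.4] crop [388. 286.]
0.106 -0.022 0.021 [225.1 315.5] crop [280. 342.]
0.106 0.022 -0.021 [234.6 285.5] crop [318. 222.]
0.106 0.022 0.021 [208.3 298.5] crop [213. 274.]
0.16 -0.022 -0.021 [248.3 270. ] crop [373. 160.]
0.16 -0.022 0.021 [219.9 283.8] crop [260. 215.]
0.16 0.022 -0.021 [230.2 254.7] crop [301.  99.]
0.16 0.022 0.021 [202.4 267.3] crop [190. 149.]
```

```bash
python3 -m handwheel '{"fingers":[1,1,1,1,1,1,1,1],"delta_pos":[[0,0.1,1.5],[0,0.1,4],[0,0.1,6.5],[0,0.1,8],[0,0.1,8.7],[0,0.1,8.8],[0,0.1,8.8],[0,0.1,8.8]],"twist":[0,0,0,0,0,0,0,0]}'
python3 -c '
from h import *
go([.4853,.178,.0284],73)'
```

```text
clock: 9.25
tool_pos: [0.4877, 0.1789, 0.0385]
eef_rot: [0.148, 0.989, 0.001, 0.001]
wrist_force: [0.4, 0.2, -8.1]
grip_width: 0.0433
grip_force: 72.9
delta cm [ 0.21 -0.16  1.  ] twist -0.0 yang 73.0
```

```bash
python3 -m handwheel '{"fingers":[1,1,1,1,1],"delta_pos":[[0.1,0,0.2],[0.1,0,0.4],[0.1,0,0.6],[0.1,0,0.6],[0.1,0,0.6]],"twist":[0,0,0,0,0]}'
python3 -m handwheel '{"fingers":[1,1],"delta_pos":[[0,0,0.1],[0,0,0.1]],"twist":[0,0]}'
```

```text
clock: 9.75
tool_pos: [0.4854, 0.1788, 0.0312]
eef_rot: [0.148, 0.989, -0.0, -0.0]
wrist_force: [-0.0, 0.0, -7.2]
grip_width: 0.0432
grip_force: 72.9
clock: 9.95
tool_pos: [0.4855, 0.1788, 0.0302]
eef_rot: [0.148, 0.989, -0.0, -0.0]
wrist_force: [0.3, 0.4, -6.6]
grip_width: 0.0435
grip_force: 72.9
```

```bash
for i in 1 2 ; do python3 -m handwheel '{"fingers":[1,1],"delta_pos":[[0,0,0.1],[0,0,0.1]],"twist":[0,0]}' | grep -E "tool_pos|wrist"; done
```

```text
tool_pos: [0.4855, 0.1788, 0.0292]
wrist_force: [-0.3, -0.0, -6.8]
tool_pos: [0.4857, 0.1789, 0.0284]
wrist_force: [-0.1, 0.3, -6.3]
```

```bash
python3 -m handwheel '{"fingers":[1,1],"delta_pos":[[0,0,0.05],[0,0,0.05]],"twist":[0,0]}' | grep -E "tool_pos|wrist"; python3 -m handwheel '{"fingers":[1,1],"delta_pos":[[0,0,0.05],[0,0,0.05]],"twist":[0,0]}' | grep -E "tool_pos|wrist"
```

```text
tool_pos: [0.4857, 0.1789, 0.0284]
wrist_force: [-3.2, -1.1, 0.7]
tool_pos: [0.4857, 0.1789, 0.0284]
wrist_force: [-4.8, -2.1, 5.5]
```

```bash
python3 -m handwheel '{"fingers":[0.3,0.3,0.3,0.3,0.1,0.1,0.1,0.1],"delta_pos":[[0,0,0],[0,0,0],[0,0,0],[0,0,0],[0,0,0],[0,0,0],[0,0,0],[0,0,0]],"twist":[0,0,0,0,0,0,0,0]}'
python3 -m handwheel '{"fingers":[0.1,0.1,0.1,0.1,0.1,0.1,0.1,0.1,0.1],"delta_pos":[[0,0,-0.5],[0,0,-2],[0,0,-5],[0,0,-9],[0,0,-13],[0,0,-16],[0,0,-18],[0,0,-18],[0,0,-18]],"twist":[0,0,0,0,0,0,0,0,0]}'
python3 -m handwheel '{"fingers":[0.1,0.1,0.1,0.1,0.1,0.1],"delta_pos":[[-4,-4,0],[-8,-8,0],[-10,-12,0],[-10,-16,0],[-10,-18,0],[-10,-18,0]],"twist":[0,0,0,0,0,0]}'
python3 - <<'E'
from h import *
s=capture("side"); t=capture("top")
z=lambda im,x,y,w,h,f:cv2.resize(im[y:y+h,x:x+w],(w*f,h*f),interpolation=cv2.INTER_CUBIC)
cv2.imwrite("pics/end.png",np.hstack([z(s["pixels"],175,270,115,130,4),z(t["pixels"],155,185,80,130,4)])[:,:,::-1])
E
```

```text
clock: 11.55
tool_pos: [0.4855, 0.1789, 0.0272]
eef_rot: [0.148, 0.989, 0.0, -0.0]
wrist_force: [-1.1, 0.6, -0.3]
grip_width: 0.0769
grip_force: 0.0
clock: 12.45
tool_pos: [0.4855, 0.1789, 0.2074]
eef_rot: [0.148, 0.989, 0.0, 0.0]
wrist_force: [-0.6, 0.4, -0.8]
grip_width: 0.0769
grip_force: 0.0
clock: 13.05
tool_pos: [0.5264, -0.025, 0.2046]
eef_rot: [0.15, 0.989, -0.0, -0.002]
wrist_force: [-0.0, 0.2, -0.5]
grip_width: 0.0767
grip_force: 0.0
```

View pics/end.png

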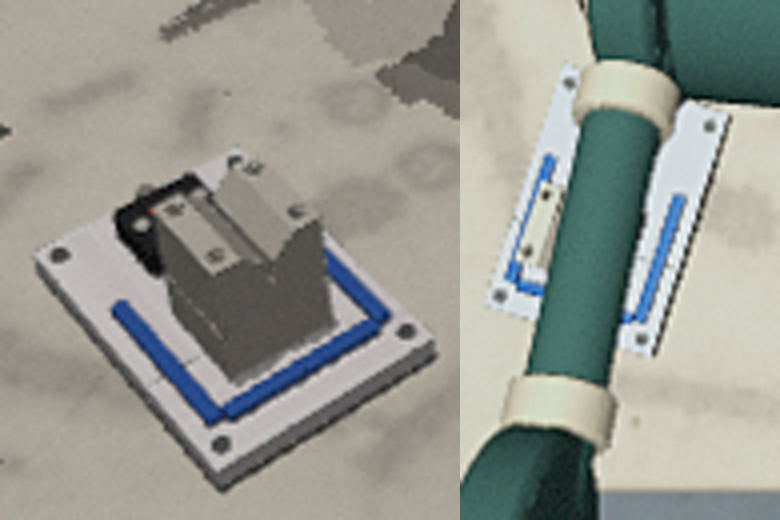

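The side crop shows the block standing upright inside the blue U, with its front foot corner at (235,382), square and with the switch behind it. I confirm this with a quick silhouette fit.

Run:
```python
from h import *
import scipy.optimize as so
c=capture("side"); m=max((d for d in trace(c,"v_block") if d["pixels"][345,230] or d["pixels"][350,235]),key=lambda d:d["p"]); M=m["pixels"]*1.
print(m["bbox"])
def cost(p):
    P=np.array([[x,y,z] for x in(-.022,.022) for y in(-.021,.021) for z in(.012,.066)])@R.from_euler("z",p[2]).as_matrix().T+[p[0],p[1],0]
    k=np.zeros((1920,2560),np.uint8); cv2.fillPoly(k,[cv2.convexHull(((proj(c,P)+.5)*4).astype(np.float32)).astype(np.int32)],1)
    return np.abs(cv2.resize(k*1.,(640,480),interpolation=cv2.INTER_AREA)-M).sum()/M.sum()
p0=np.array([.4855,.178,-.297]); r=so.minimize(cost,p0,method="Nelder-Mead",options=dict(initial_simplex=np.vstack([p0,p0+np.diag([.005,.005,.1])])))
print(np.round(r.x,4),np.degrees(r.x[2]),r.fun, "nest frame mm",R.from_euler("z",.297).apply([*(r.x[:2]-[.4853,.178]),0])*1000)
```

```text
[208.2, 307.0, 260.9, 363.0]
[ 0.4842  0.1784 -0.2644] -15.148533576897501 0.07356510565391206 nest frame mm [-1.22653312  0.09296746  0.        ]
```

Centred to about 1 mm, and square within the fit's accuracy of about 2°. The commanded yaw and the visible edges agree.

```bash
python3 -c '
from bench import *
print(sign_off())'
```

```text
the job is handed in; nothing more can be done
None
```

The V-block is standing upright in the blue-edged nest, lowered onto the seat before release and about 1 mm off centre; it looks flat and square (about 2° at most by the fit). The lever is hidden under the block, so I did not see it pressed; the plain block was not touched, and the job is handed in at about 13 s.

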